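# Release the slide chamber's sprung cover and park its rack

## Robot

A 6-joint arm with a two-finger parallel gripper is mounted at the origin on a cart in front of the work surface, level with it; the furniture and walls round the work are solid. World frame = base frame: x ahead of the robot, y to its left, z up, the work surface at z = 0. Lengths are in m, angles in rad, forces in N, time in s.
With the tool pointing down it reaches from about 0.35 to 0.925 m from the base axis. Payload 6.4 kg.
Tool frame: the origin (TCP) lies between the finger pads; the fingertips stand manip.tip_reach ahead of it and the grasp point (between the pads) lies 2 mm behind it (manip.tip_reach is the distance from the TCP to the fingertips, in m); z points along the fingers, x is the direction in which the jaws open and shut, and the axes are right-handed (so a half turn about z gives the same grasp; the last joint's range is limited). The gripper opens to 94 mm and grips with 3 to 60 N. Pads are 16 mm wide; open, the fingers measure 119 mm over their backs; the gripper's body (75 mm by 177 mm) begins 78 mm behind the grasp point.
Start: joints at [1.161, 0.245, 1.558, -0, 1.339, -0.174], TCP at [0.152, 0.632, 0.222] pointing down, gripper open.
Joint ranges: [-3.13, 3.13], [-1.02, 2.26], [0.13, 2.54], [-0.95, 4.09], [0.21, 2.88], [-2.74, 2.74]. Speed limits (rad/s): [2.57, 2.57, 3.14, 3.14, 3.14, 3.14].

## Interface

Orientations are given as [roll, pitch, yaw] about the fixed x, y, z axes, in that order (R = Rz(yaw) Ry(pitch) Rx(roll)).
In Python, from plant import state, imaging, hand_in, manip gives the robot as it stands.
- The arm moves only by the shell command python3 -m jog 'ROWS' [FORCE]. ROWS is JSON, a list of rows, each an object of numbers: "grip": the opening, from -1 (shut) to 1 (fully open), so that 0 is half open; "tx", "ty", "tz": the shift along the world's x, y, z in mm; "roll": the turn about the world's z in degrees. A call has exactly 10 rows; each row is the pose to reach, as a shift and turn from the pose commanded when the call began; what a row does not reach only later rows make up. A row lasts 1/8 s, in which the tool goes at most 62.5 mm and 10.7 degrees, less where a joint would pass 70% of its speed; a pose out of reach is approached as far as the arm can. A call with a gripper value outside its range is refused whole. The fingers move at their own pace and stop on an object; FORCE is the grip in N (left out, the last holds). Time passes only in rows, so rows that repeat a pose let the fingers close, or fill a call up. It gives the time, the measured TCP pose, the force and the opening at its end, in the units of the state.
- state(): the state, without advancing time (a new reading comes with each control period).
- imaging.snapshot(name): name is "scene" or "top" or "wrist"; returns a dict with "img" (420x560x3 uint8, red, green, blue), "fx", "fy", "cx", "cy" (pixels), "R" (3x3) and "t" (3): a world point X has camera coordinates R X + t. Camera axes: x right, y down, z forward; pixel columns grow to the right and rows downward; lengths in m; the calibration is good to about 2 mm. A picture is of the moment at which its call begins. There is no depth.
- hand_in(): hands the job in, once; it reports no verdict.
The state is a dict: "time_s": time; "joint_positions": joint angles; "qd": joint speeds; "joint_torque": joint torques, N m; "tool_pos": TCP position; "tcp_rot": TCP orientation; "wrist_force": force on the tool from outside, world axes, zero at the start; "wrist_torque": the same for the moment, N m; "gripper_width": finger opening in m.
Only numpy, scipy, OpenCV 4.12 (cv2) and the standard library are available. Lean on these libraries where they do the work, as an engineer would, in place of code of your own. Each camera call takes 0.05 s, during which the arm holds its last target.

## Task

Slide the orange thumb latch on the slide chamber sideways so that the sprung cover swings open, and lift the rack of slides out by its middle, where the chamber leaves room for fingers. Stand the rack upright on a clear patch of bench and let go; then take it again by one end and set it fully home in the free, green-lined bay of the three-bay stand, lying along the bay like the other racks, with the end you hold at the open front. Leave the cover open, keep the rack upright throughout, and do not disturb the parked racks or the other things on the bench.

Things in the scene. Friction and masses are not known exactly. Their poses are not given: they have to be found in the camera images.
- latch_knob (a point): Centre of the orange latch knob, 18 x 14 x 20 mm (x, y, z), on the 88 mm high front ledge of the white chamber. Knob top 10 mm above this point, the black slide it stands on 10 mm below. Axes are the chamber's: x to its back, +y the way the latch slides to release, z up. The shut cover's edge is 28 mm away in +x, its steel strike tab 15 mm.
- latch (a joint): Latch travel in m: 0 latched (a spring returns it), 0.018 the stop; the cover is free beyond about 0.012. It takes 2 to 4 N sideways (+y).
- cover (a joint): Angle of the chamber's cover, rad: 0 shut, 2.1 open. Its spring swings it up in about 1.5 s once the latch is clear, and holds it open. Plate 118 x 112 x 6 mm, grey with a clear window.
- cover_hinge (a point): Middle of the cover's hinge line on the chamber's back top edge, 88 mm up; the line runs along y, x points to the back. Fully open, the cover leans back 30 degrees beyond upright: it reaches 195 mm above the bench and 65 mm behind this point.
- chamber_well (a point): Centre of the floor of the fixed chamber's well, 5 mm up; x to the back, y sideways. The chamber, 88 mm high, spans x -107 to +59 mm and y +-56 mm from here. The well is 106 mm long (x), 43 mm wide at its ends but 100 mm wide over its middle 54 mm (x -27 to +27 mm): only there is room for fingers beside the rack.
- slide_rack_mid (a point): Centre (40 mm above its underside) of the rack to move: green, with pink and blue slides, 36 x 100 x 80 mm (own x, y, z up), 0.13 to 0.25 kg. Lower 44 mm: frame, 36 wide, 100 long; above it the slides, 26 mm wide (x), 85 long (y). Grip across the slides, 55 to 70 mm above the underside. It starts in the well, its long axis along the chamber's x. Both ends alike.
- bay_spot (a point): Top centre of the green liner (90 x 36 mm, 8 mm above the bench) in the one free bay of the stand; the rack's underside centre belongs here. x points into the bay, y across it. White side walls run from 8 mm in front of this point (-x) to the back, 44 mm apart; the back stop's face is 53 mm behind it. The front 42 mm of a parked rack sticks out in front of the walls.
- stand_mid (a point): Centre of the underside of the fixed three-bay stand, at its middle bay; x to its back, y sideways. The stand spans x -52 to +59 mm and y +-90 mm; bays 60 mm apart, centre to centre; white walls 77 mm high, back stop 65 mm.
- parked_a_mid (a point): Centre (40 mm above its underside) of a brown rack with pink and clear slides, 36 x 100 x 80 mm, parked in another bay of the stand; loose; leave it.
- parked_b_mid (a point): Centre (40 mm above its underside) of a brown rack with blue slides, 36 x 100 x 80 mm, parked in another bay; loose; leave it.
- timer_mid (a point): Centre of a white bench timer, 30 x 62 x 58 mm, loose, standing beside the chamber; leave it.
- dropper_mid (a point): Centre of a brown dropper bottle, 33 mm across, 102 mm tall, loose, standing beside the stand; leave it.
- cassette_mid (a point): Centre of a blue tissue cassette with a wax block, 28 x 41 x 14 mm, loose on the bench in front; leave it.
- tape_mid (a point): Centre of a roll of masking tape lying flat, 103 mm across, 25 mm high, loose; leave it.
- cover_box_mid (a point): Centre of a white and purple cover-glass box, 60 x 60 x 22 mm, loose; leave it. Other bottles, jars and racks and a monitor pole stand fixed beyond y = 0.45 m; the bench is free from x = 0.36 to 0.65 m and y = 0.02 to 0.45 m but for the things listed.
Things that resemble listed ones, but are neither listed nor needed, are in the scene too. What is shaped like the part that bears latch_knob but red is not meant.

How it is judged:
On the way, in this order (a step that is already met when the one before it is completed fails the run):
1. the latch is slid aside (value of joint latch above 0.009 m), for 0.05 s.
2. the cover has sprung open (value of joint cover above 1.6 rad), for 0.2 s.
3. the rack stands upright on the open bench, clear of chamber and stand, let go (height (world z) of slide_rack_mid below 0.0425 m and angle between slide_rack_mid's own z axis and vertical below 0.1 rad and horizontal distance between slide_rack_mid and chamber_well above 0.08 m and horizontal distance between slide_rack_mid and bay_spot above 0.08 m and contact force between the fingers and slide_rack below 0.05 N), for 0.3 s.
At the end, for the whole second after the job is handed in: The rack stands upright (within 0.1 rad) on the green liner in the free bay, its centre within 12 mm of the liner's centre along the bay and 10 mm across it, its long axis along the bay within 0.2 rad; the chamber's cover is still open (over 1.5 rad) (x of slide_rack_mid in the frame of bay_spot between -0.012 and 0.012 m and y of slide_rack_mid in the frame of bay_spot between -0.01 and 0.01 m and z of slide_rack_mid in the frame of bay_spot below 0.045 m and angle between slide_rack_mid's own z axis and vertical below 0.1 rad and angle between the y axis of slide_rack_mid and the x axis of bay_spot, either way round below 0.2 rad and value of joint cover above 1.5 rad); the robot touches nothing.
It fails at once if the rack of slides is tipped by more than 0.5 rad (angle between slide_rack_mid's own z axis and vertical above 0.5 rad).
It fails at once if a parked rack is moved by more than 15 mm (distance of any of parked_a_mid, parked_b_mid from where it was at the start of the episode above 0.015 m).
It fails at once if the timer, dropper bottle, cassette, tape or cover-glass box is moved by more than 25 mm (distance of any of timer_mid, dropper_mid, cassette_mid, tape_mid, cover_box_mid from where it was at the start of the episode above 0.025 m).
It also fails if it takes over 72 s, if anything falls off the work surface, if the arm or the gripper's body presses on something with over 40 N, if the wrist force passes 120 N, or if a joint passes its speed limit or range.

## Working session

There is one attempt and no reset: what is moved stays moved. The work goes in short steps, Python scripts to look and compute and a shell command to move; the robot and the scene stay as the last step left them, time stands still between calls to the robot, and variables do not carry over. Pictures are saved under pics/ and viewed, and the job is handed in when it is done.

```bash
ls; mkdir -p pics
python3 - <<'E'
from plant import state, imaging, manip
import cv2
print(state()); print(manip.tip_reach)
for n in ("scene","top","wrist"):
    s=imaging.snapshot(n); cv2.imwrite(f"pics/{n}0.png",s["img"][:,:,::-1]); print(n,s["fx"],s["cx"],s["cy"],s["R"],s["t"])
E
```

```text
pics
{'time_s': 0.0, 'joint_positions': array([ 1.16089036e+00,  2.45783776e-01,  1.55901923e+00, -7.11830209e-06,
        1.33869549e+00, -1.74119976e-01]), 'qd': array([-8.95033471e-04,  1.20534925e-05,  1.25997629e-04, -2.38288965e-04,
        3.73832842e-04,  2.47203473e-03]), 'joint_torque': array([ 1.86556128e-03, -4.15807772e+01, -3.14612782e+01,  6.85960636e-02,
        3.30346066e-02, -1.43043590e-04]), 'tool_pos': array([0.15162111, 0.63147844, 0.22136191]), 'tcp_rot': array([-3.14126930e+00,  1.87822341e-03,  1.33501229e+00]), 'wrist_force': array([-0.08716101,  0.09366151, -0.80373642]), 'wrist_torque': array([-0.02154542, -0.00971828,  0.00934523]), 'gripper_width': 0.09415955545724285}
0.017
scene 489.80595203930017 273.739261338848 212.7772118563458 [[ 0.75528096 -0.65532947 -0.00969328]
 [-0.50024917 -0.56686617 -0.65453305]
 [ 0.42344     0.49920541 -0.75597125]] [-0.20765204  0.4329622   0.75614016]
top 444.02765184100065 274.5595470731859 214.6223172247545 [[ 0.02421507 -0.99969885  0.00397927]
 [-0.99315157 -0.02451118 -0.11423293]
 [ 0.11429607 -0.00118586 -0.99344602]] [0.21062313 0.4664017  1.06868626]
wrist 317.28592037596474 277.57425361626764 211.4499559681025 [[ 0.23446359  0.97212418 -0.00118136]
 [ 0.93926154 -0.22622392  0.2580901 ]
 [ 0.25062837 -0.06162234 -0.96612013]] [-0.64905773 -0.02692504  0.39045314]
```

View pics/scene0.png

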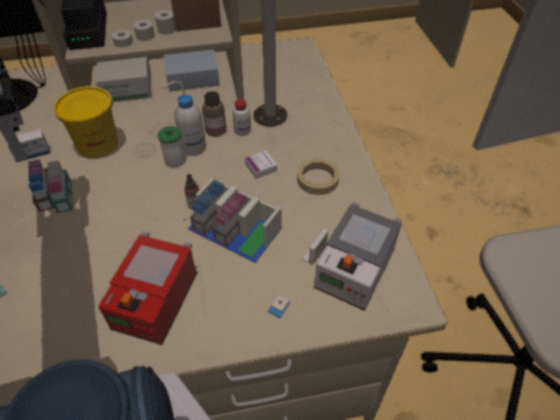

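View pics/top0.png

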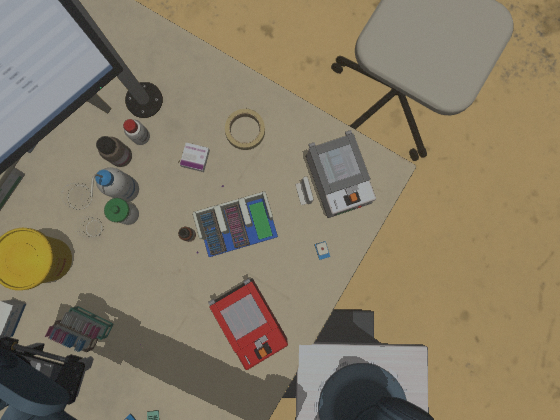

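View pics/wrist0.png

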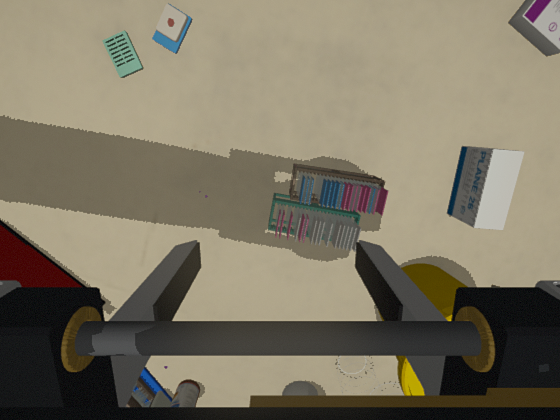

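The scene view shows the grey/white chamber at about (355,255), its knob near (347,263), and the free green bay at about (253,240). The red chamber is the decoy. In the top view the chamber is at (340,175) and the bay at (262,218). I'll enlarge both.

```bash
cat > h.py <<'E'
import numpy as np, cv2
from plant import state, imaging
def cast(s,uv,z):
    d=s["R"].T@np.array([(uv[0]-s["cx"])/s["fx"],(uv[1]-s["cy"])/s["fy"],1]); o=-s["R"].T@s["t"]
    return o+d*(z-o[2])/d[2]
def tri(s1,uv1,s2,uv2):
    A=[];b=[]
    for s,uv in((s1,uv1),(s2,uv2)):
        d=s["R"].T@np.array([(uv[0]-s["cx"])/s["fx"],(uv[1]-s["cy"])/s["fy"],1]); d/=np.linalg.norm(d)
        P=np.eye(3)-np.outer(d,d); A.append(P); b.append(P@(-s["R"].T@s["t"]))
    return np.linalg.lstsq(np.vstack(A),np.hstack(b),rcond=None)[0]
def proj(s,X):
    c=s["R"]@np.asarray(X)+s["t"]; return np.array([s["fx"]*c[0]/c[2]+s["cx"],s["fy"]*c[1]/c[2]+s["cy"]])
def crop(s,x0,y0,w,h,k,f):
    cv2.imwrite(f,cv2.resize(s["img"][y0:y0+h,x0:x0+w,::-1],None,fx=k,fy=k,interpolation=cv2.INTER_CUBIC))
E
python3 - <<'E'
from h import *
crop(imaging.snapshot("top"),180,120,200,150,4,"pics/topc.png")
crop(imaging.snapshot("scene"),180,160,230,170,3.4,"pics/scenec.png")
E
```

```text
(no output)
```

View pics/topc.png

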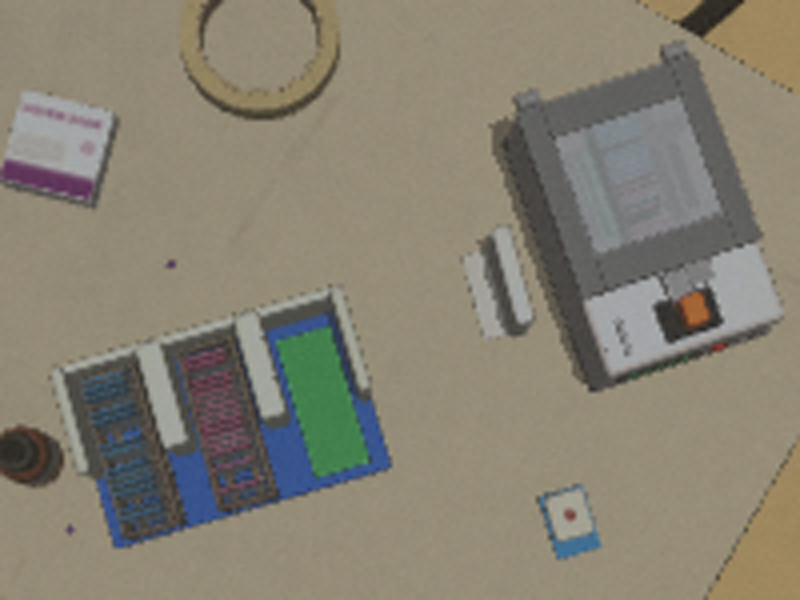

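View pics/scenec.png

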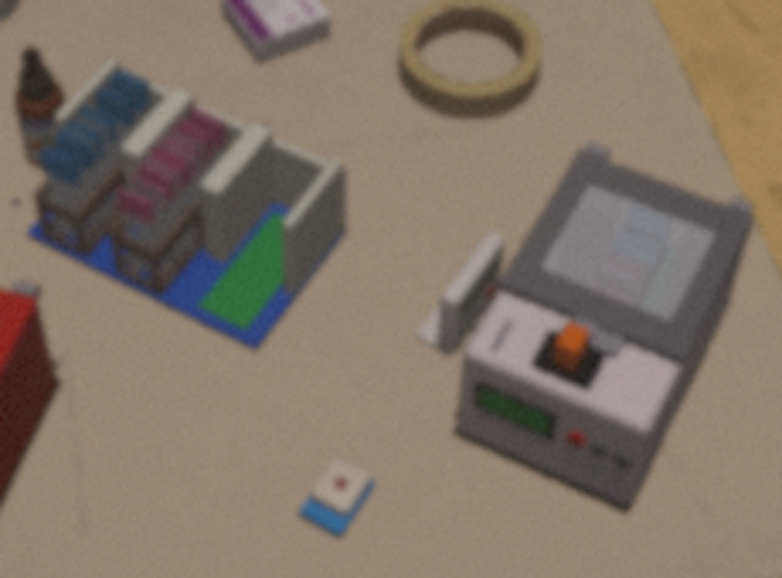

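```bash
cat > m.py <<'E'
from h import *
T=imaging.snapshot("top");S=imaging.snapshot("scene")
def blob(s,lo,hi,roi):
    x,y,w,h=roi; hsv=cv2.cvtColor(s["img"][y:y+h,x:x+w],cv2.COLOR_RGB2HSV)
    m=cv2.inRange(hsv,lo,hi); n,l,st,c=cv2.connectedComponentsWithStats(m); i=1+np.argmax(st[1:,4])
    ys,xs=np.where(l==i); pts=np.c_[xs+x,ys+y].astype(np.float32)
    return c[i]+[x,y],st[i,4],cv2.minAreaRect(pts),pts
O=((5,150,110),(20,255,255))
a=blob(T,*O,(330,180,50,40)); b=blob(S,*O,(330,245,50,35))
print(a[:3],b[:3]); print("knob tri",tri(T,a[0],S,b[0]))
for z in(.1,.11):print(z,cast(T,a[0],z))
G=((45,120,60),(75,255,255))
g=blob(T,*G,(240,190,60,60)); print(g[:3])
bx=cv2.boxPoints(g[2]); P=np.array([cast(T,p,.008) for p in bx]); print(P, P.mean(0))
# chamber: corners of cover (top at z .088 + ?) hand picked, top picture
f=lambda u,v:(180+u/4,120+v/4)
for n,uv,z in(("ledge FR",(783,316),.088),("ledge FL",(608,375),.088),("cover BL",(520,105),.094),("cover BR",(690,58),.094),("cov FL",(587,292),.094),("cov FR",(762,240),.094)): print(n,cast(T,f(*uv),z))
for n,uv,z in(("stand FL",(118,548),0.004),("stand FR",(390,465),.004),("stop BR",(338,290),.077),("stop BL",(55,372),.077)): print(n,cast(T,f(*uv),z))
for n,uv,z in(("timer",(513,280),.058),("timerF",(528,325),.058),("timerB",(505,228),.058),("cass",(570,518),.014),("tape",(260,50),.02),("cbox",(60,145),.02)): print(n,cast(T,f(*uv),z))
E
python3 m.py
```

```text
(array([353.28947368, 196.78947368]), np.int32(38), ((353.29998779296875, 196.90003967285156), (6.957010269165039, 5.0596442222595215), 71.56504821777344)) (array([347.88235294, 259.43137255]), np.int32(51), ((348.0000305175781, 259.5000305175781), (6.363961219787598, 7.77817440032959), 45.0))
knob tri [0.49602515 0.04385397 0.11324245]
0.1 [0.49860174 0.04113865 0.1       ]
0.11 [0.49699797 0.04293449 0.11      ]
(array([260.23127753, 219.99118943]), np.int32(454), ((260.28302001953125, 219.9905548095703), (35.02693557739258, 13.736054420471191), 74.05460357666016))
[[0.48586669 0.28707493 0.008     ]
 [0.49626546 0.2541581  0.008     ]
 [0.41203711 0.22783848 0.008     ]
 [0.40181932 0.26050155 0.008     ]] [0.44899714 0.25739327 0.008     ]
ledge FR [ 0.49660423 -0.0135665   0.088     ]
ledge FL [0.45935882 0.08840653 0.088     ]
cover BL [0.617418   0.14252733 0.094     ]
cover BR [0.64841403 0.04251601 0.094     ]
cov FL [0.50694747 0.10187157 0.094     ]
cov FR [5.40225459e-01 5.23142247e-06 9.40000000e-02]
stand FL [0.35359391 0.38117463 0.004     ]
stand FR [0.40939446 0.21325782 0.004     ]
stop BR [0.50733135 0.24707436 0.077     ]
stop BL [0.45443258 0.41199241 0.077     ]
timer [0.51919189 0.14226498 0.058     ]
timerF [0.49202819 0.1328266  0.058     ]
timerB [0.55091908 0.1475971  0.058     ]
cass [0.37867048 0.10133748 0.014     ]
tape [0.6693621  0.30189277 0.02      ]
cbox [0.60472268 0.42569207 0.02      ]
```

Chamber yaw comes out at about 19.5° and bay yaw at about 17.4°, and the part sizes check out: cover 117 mm deep, liner 88x34. I'll move above and beside the knob with the fingers shut.

```bash
python3 -m jog '[{"tx":20,"ty":-40,"tz":30,"roll":3,"grip":0},{"tx":50,"ty":-90,"tz":50,"roll":7,"grip":-1},{"tx":80,"ty":-140,"tz":50,"roll":11,"grip":-1},{"tx":110,"ty":-190,"tz":50,"roll":15,"grip":-1},{"tx":140,"ty":-240,"tz":50,"roll":19,"grip":-1},{"tx":170,"ty":-290,"tz":50,"roll":23,"grip":-1},{"tx":200,"ty":-340,"tz":50,"roll":26,"grip":-1},{"tx":230,"ty":-390,"tz":50,"roll":29,"grip":-1},{"tx":260,"ty":-440,"tz":50,"roll":31,"grip":-1},{"tx":280,"ty":-480,"tz":50,"roll":33,"grip":-1}]' 20
python3 -m jog '[{"tx":20,"ty":-40,"tz":0,"grip":-1},{"tx":40,"ty":-90,"tz":0,"grip":-1},{"tx":60,"ty":-120,"tz":-10,"grip":-1},{"tx":70,"ty":-136,"tz":-30,"grip":-1},{"tx":70,"ty":-136,"tz":-40,"grip":-1},{"tx":70,"ty":-136,"tz":-50,"grip":-1},{"tx":70,"ty":-136,"tz":-60,"grip":-1},{"tx":70,"ty":-136,"tz":-70,"grip":-1},{"tx":70,"ty":-136,"tz":-70,"grip":-1},{"tx":70,"ty":-136,"tz":-70,"grip":-1}]'
python3 - <<'E'
from h import *
S=imaging.snapshot("scene");W=imaging.snapshot("wrist")
cv2.imwrite("pics/w1.png",W["img"][:,:,::-1]); crop(S,260,160,180,150,4,"pics/s1.png")
print(state()["tool_pos"],state()["tcp_rot"],state()["wrist_force"],state()["gripper_width"])
print(proj(W,[.497,.042,.1]))
E
```

```text
time_s: 1.6
tool_pos: [0.4327, 0.15, 0.2727]
tcp_rot: [3.141, 0.0, 1.911]
wrist_force: [0.5, 0.5, -0.0]
gripper_width: 0.0006
[0.43320806 0.14905563 0.27256585] [3.14136367e+00 8.02927590e-04 1.90562131e+00] [0.04292609 0.10312058 0.22181834] 0.0008509856247421953
[169.90536233 219.51751485]schema error: expected keys grip, tx, ty, tz, roll
```

```bash
python3 -m jog '[{"tx":20,"ty":-40,"tz":0,"roll":0,"grip":-1},{"tx":40,"ty":-90,"tz":0,"roll":0,"grip":-1},{"tx":60,"ty":-120,"tz":-10,"roll":0,"grip":-1},{"tx":70,"ty":-136,"tz":-30,"roll":0,"grip":-1},{"tx":70,"ty":-136,"tz":-50,"roll":0,"grip":-1},{"tx":70,"ty":-136,"tz":-70,"roll":0,"grip":-1},{"tx":70,"ty":-136,"tz":-90,"roll":0,"grip":-1},{"tx":70,"ty":-136,"tz":-100,"roll":0,"grip":-1},{"tx":70,"ty":-136,"tz":-100,"roll":0,"grip":-1},{"tx":70,"ty":-136,"tz":-100,"roll":0,"grip":-1}]'
python3 - <<'E'
from h import *
S=imaging.snapshot("scene");W=imaging.snapshot("wrist")
cv2.imwrite("pics/w1.png",W["img"][:,:,::-1]); crop(S,260,160,180,150,4,"pics/s1.png")
print(state()["tool_pos"],state()["tcp_rot"],state()["wrist_force"],state()["gripper_width"])
print(proj(W,[.497,.042,.1]))
E
```

```text
time_s: 2.95
tool_pos: [0.5024, 0.0162, 0.1734]
tcp_rot: [3.14, 0.001, 1.911]
wrist_force: [0.7, -0.0, -0.0]
gripper_width: 0.0004
[0.50243886 0.01599469 0.17343918] [3.14006004e+00 9.07864644e-04 1.91098677e+00] [-0.40274365 -0.17238309  0.25707193] 0.0003144912018659675
[312.05416891 229.69764291]
```

View pics/w1.png

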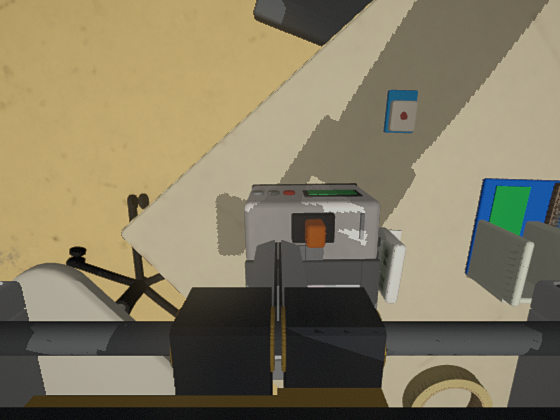

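View pics/s1.png

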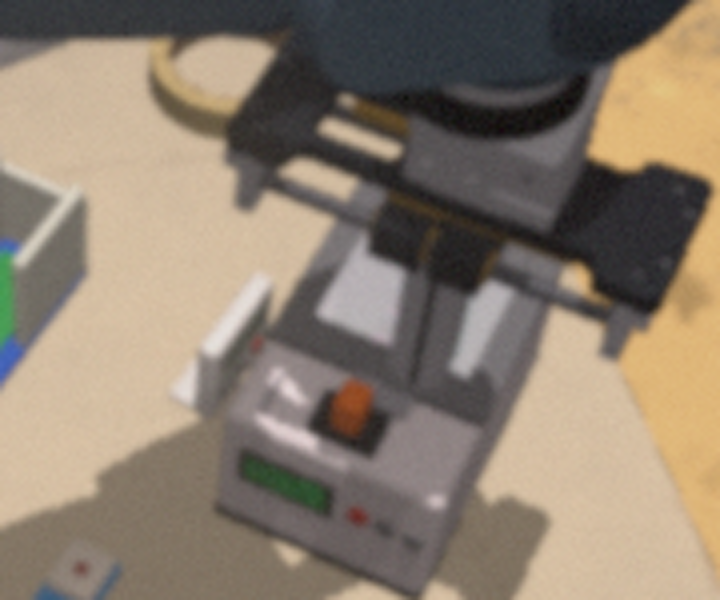

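The wrist view shows the knob at (316,234), left of the shut fingers in robot terms, and the chamber square to the tool, so the yaw is right. I'll triangulate the knob again.

Run:
```python
from m import *
W=imaging.snapshot("wrist")
w=blob(W,*O,(290,205,60,55)); s2=blob(S,*O,(320,245,60,35)); print(w[:3],s2[0])
print(tri(W,w[0],T,(353.3,196.8)),tri(W,w[0],S,b[0]))
for z in(.1,.105,.11):print(z,cast(W,w[0],z),cast(S,b[0],z))
xy=w[3]; print(xy.min(0),xy.max(0))
```

```text
Traceback (most recent call last):
  File "m.py", line 9, in <module>
    a=blob(T,*O,(330,180,50,40)); b=blob(S,*O,(330,245,50,35))
  File "m.py", line 5, in blob
    m=cv2.inRange(hsv,lo,hi); n,l,st,c=cv2.connectedComponentsWithStats(m); i=1+np.argmax(st[1:,4])
                                                                                ~~~~~~~~~^^^^^^^^^^
ValueError: attempt to get argmax of an empty sequence
```

```bash
python3 - <<'E'
s=open('m.py').read(); i=s.index("O=(("); open('b.py','w').write("from h import *\n"+s[s.index("def blob"):i]+"O=((5,150,90),(20,255,255))\nG=((45,120,60),(75,255,255))\n")
E
python3 - <<'E'
from b import *
W=imaging.snapshot("wrist");T=imaging.snapshot("top");S=imaging.snapshot("scene")
w=blob(W,*O,(290,205,60,55)); b=blob(S,*O,(320,245,60,35)); print(w[:3],b[0])
print(tri(W,w[0],T,(353.3,196.8)),tri(W,w[0],S,b[0]))
for z in(.1,.105,.11):print(z,cast(W,w[0],z),cast(S,b[0],z))
xy=w[3]; print(xy.min(0),xy.max(0))
E
```

```text
(array([314.70335821, 233.52985075]), np.int32(536), ((315.0, 233.5), (27.0, 20.0), 90.0)) [347.19512195 261.51219512]
[0.49680766 0.04280771 0.10875827] [0.49743924 0.04496579 0.10346217]
0.1 [0.49892233 0.04491588 0.1       ] [0.49900446 0.04727279 0.1       ]
0.105 [0.49750097 0.04376334 0.105     ] [0.49604455 0.04517854 0.105     ]
0.11 [0.49607961 0.0426108  0.11      ] [0.49308464 0.0430843  0.11      ]
[305. 220.] [325. 247.]
```

```bash
python3 -m jog '[{"tx":0,"ty":0,"tz":-15,"roll":0,"grip":-1},{"tx":0,"ty":0,"tz":-30,"roll":0,"grip":-1},{"tx":0,"ty":0,"tz":-45,"roll":0,"grip":-1},{"tx":0,"ty":0,"tz":-55,"roll":0,"grip":-1},{"tx":0,"ty":0,"tz":-55,"roll":0,"grip":-1},{"tx":0,"ty":0,"tz":-55,"roll":0,"grip":-1},{"tx":-2,"ty":5,"tz":-55,"roll":0,"grip":-1},{"tx":-3,"ty":9,"tz":-55,"roll":0,"grip":-1},{"tx":-4,"ty":12,"tz":-55,"roll":0,"grip":-1},{"tx":-4,"ty":12,"tz":-55,"roll":0,"grip":-1}]'
python3 - <<'E'
from h import *
S=imaging.snapshot("scene")
crop(S,260,160,180,150,4,"pics/s2.png")
print(state()["tool_pos"],state()["wrist_force"])
E
```

```text
time_s: 4.55
tool_pos: [0.498, 0.0282, 0.1177]
tcp_rot: [3.141, 0.0, 1.911]
wrist_force: [-0.3, -0.1, 0.7]
gripper_width: 0.0009
[0.49799269 0.02819874 0.1176229 ] [ 0.02572274 -0.21952206  1.16465894]
```

View pics/s2.png

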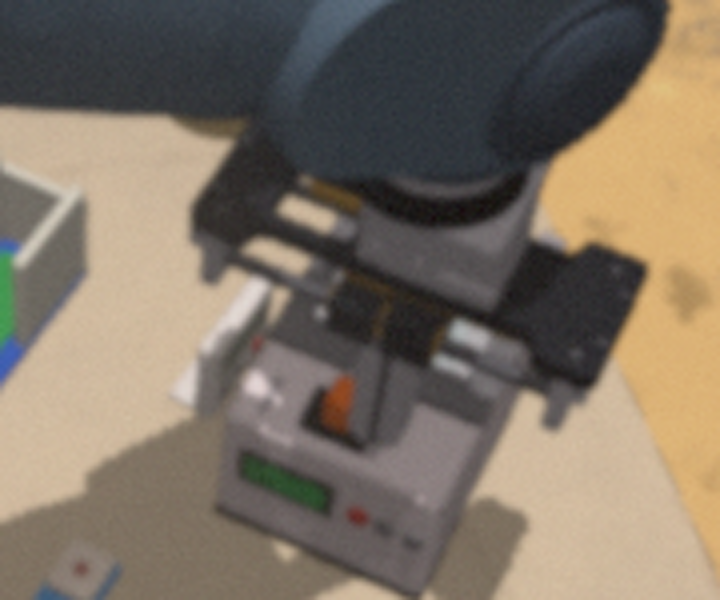

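The finger stands next to the knob, which is at about (340,405) in the crop, and there is no force yet. I'll push along the chamber's +y.

```bash
python3 -m jog '[{"tx":-1,"ty":3,"tz":0,"roll":0,"grip":-1},{"tx":-2,"ty":6,"tz":0,"roll":0,"grip":-1},{"tx":-3,"ty":9,"tz":0,"roll":0,"grip":-1},{"tx":-4,"ty":11,"tz":0,"roll":0,"grip":-1},{"tx":-5,"ty":13,"tz":0,"roll":0,"grip":-1},{"tx":-5,"ty":14,"tz":0,"roll":0,"grip":-1},{"tx":-6,"ty":15,"tz":0,"roll":0,"grip":-1},{"tx":-6,"ty":15,"tz":0,"roll":0,"grip":-1},{"tx":-6,"ty":15,"tz":0,"roll":0,"grip":-1},{"tx":-6,"ty":15,"tz":0,"roll":0,"grip":-1}]'
python3 - <<'E'
from h import *
S=imaging.snapshot("scene")
crop(S,260,160,180,150,4,"pics/s3.png")
print(state()["tool_pos"],state()["wrist_force"])
E
```

```text
time_s: 5.85
tool_pos: [0.493, 0.0418, 0.1177]
tcp_rot: [3.14, 0.004, 1.911]
wrist_force: [5.0, -7.5, -2.4]
gripper_width: 0.0006
[0.49302107 0.04176458 0.11768601] [ 4.76938303 -6.97307044 -1.72419424]
```

View pics/s3.png

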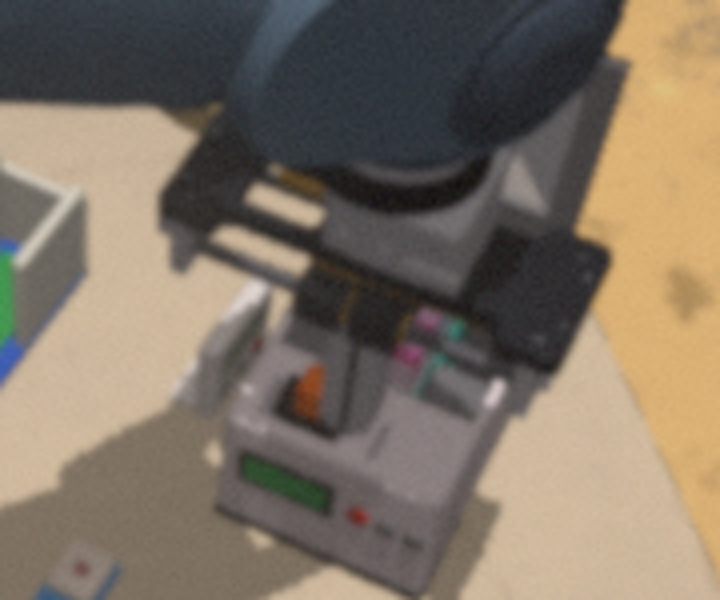

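The cover has sprung open and the rack's pink and teal slides show at (420,340) in the crop. I'll ease off and rise, moving toward the robot and away from the cover.

```bash
python3 -m jog '[{"tx":1,"ty":-4,"tz":0,"roll":0,"grip":-1},{"tx":-5,"ty":-6,"tz":0,"roll":0,"grip":-1},{"tx":-10,"ty":-8,"tz":20,"roll":0,"grip":-1},{"tx":-20,"ty":-12,"tz":50,"roll":0,"grip":-1},{"tx":-30,"ty":-15,"tz":80,"roll":0,"grip":-1},{"tx":-50,"ty":-20,"tz":110,"roll":0,"grip":-1},{"tx":-50,"ty":-20,"tz":140,"roll":0,"grip":-1},{"tx":-50,"ty":-20,"tz":160,"roll":0,"grip":0.2},{"tx":-50,"ty":-20,"tz":160,"roll":0,"grip":0.2},{"tx":-50,"ty":-20,"tz":160,"roll":0,"grip":0.2}]'
python3 - <<'E'
from h import *
S=imaging.snapshot("scene");T=imaging.snapshot("top");W=imaging.snapshot("wrist")
crop(S,260,160,180,150,4,"pics/s4.png");crop(T,280,110,150,110,5,"pics/t4.png");cv2.imwrite("pics/w4.png",W["img"][:,:,::-1])
print(state()["tool_pos"],state()["wrist_force"],state()["gripper_width"])
E
```

```text
time_s: 7.15
tool_pos: [0.4409, 0.0234, 0.276]
tcp_rot: [-3.139, -0.002, 1.911]
wrist_force: [-1.0, 0.2, -0.4]
gripper_width: 0.027
[0.44115593 0.02325452 0.27603296] [-0.86409811 -0.52725273 -0.00410875] 0.03924689661958608
```

View pics/s4.png

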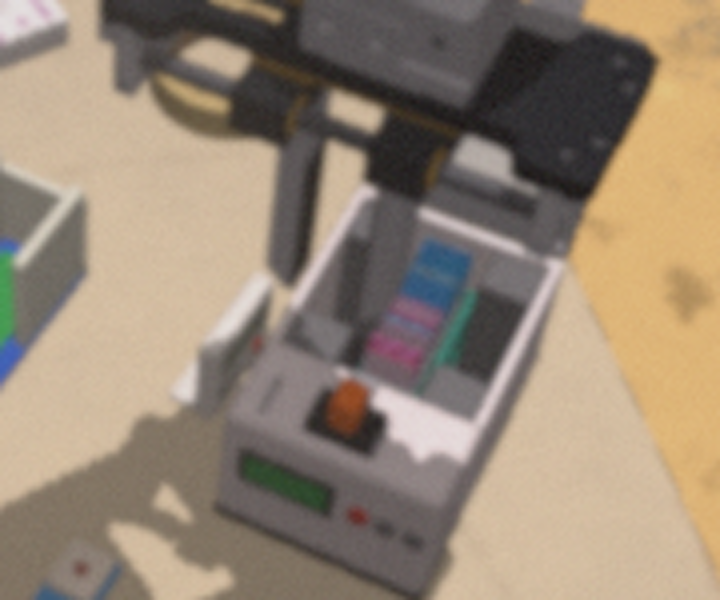

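View pics/t4.png

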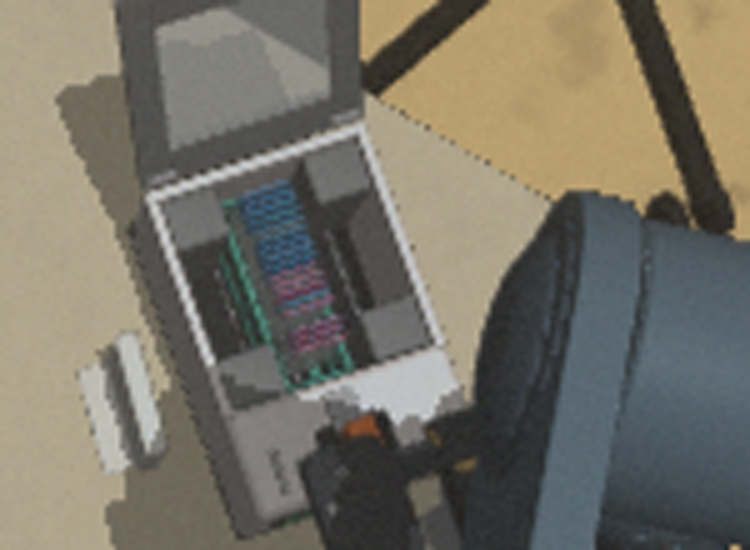

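View pics/w4.png

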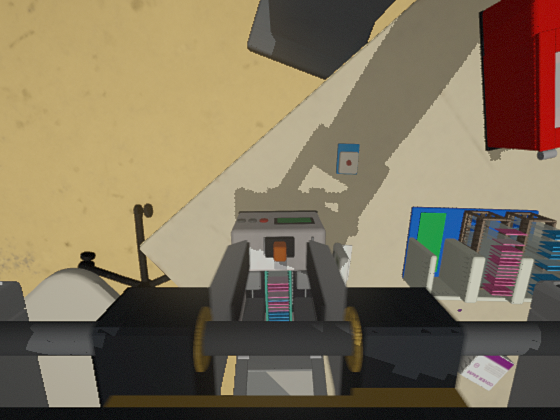

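The cover is fully open. In the top crop the slides' tops span (238,195)–(347,345). I'll work out the rack centre.

Run:
```python
from h import *
T=imaging.snapshot("top");S=imaging.snapshot("scene")
f=lambda u,v:(280+u/5,110+v/5); g=lambda u,v:(260+u/4,160+v/4)
# slide tops at z=.085
P=[cast(T,f(*p),.085)[:2] for p in((238,203),(293,182),(348,340),(295,360))]; print(np.array(P),np.mean(P,0))
P=[cast(T,f(*p),.088)[:2] for p in((148,193),(360,125),(440,347),(225,410))]; print("rim",np.array(P),np.mean(P,0))
P=[cast(S,g(*p),.085)[:2] for p in((423,240),(472,252),(420,372),(368,350))]; print("scene",np.array(P),np.mean(P,0))
P=[cast(S,g(*p),.088)[:2] for p in((368,190),(562,262),(250,355),(455,460))]; print("rim",np.array(P),np.mean(P,0))
```

```text
[[0.61037924 0.0998816 ]
 [0.62125626 0.07384516]
 [0.54558491 0.04732134]
 [0.53538878 0.07223889]] [0.5781523  0.07332175]
rim [[0.6133488  0.1429134 ]
 [0.64899967 0.04263678]
 [0.5427123  0.00456879]
 [0.51022098 0.10528058]] [0.57882044 0.07384989]
scene [[0.61158933 0.09988781]
 [0.624263   0.07809394]
 [0.54826905 0.04470365]
 [0.53916919 0.07036046]] [0.58082264 0.07326146]
rim [[ 0.61338971  0.14024165]
 [ 0.6509626   0.04250714]
 [ 0.49217646  0.10471582]
 [ 0.52083455 -0.00127891]] [0.56934083 0.07154642]
```

Rack centre is at (0.579, 0.0735), from two consistent views, with yaw 19.5°. I'll go above it with a 56 mm opening.

```bash
python3 -m jog '[{"tx":30,"ty":10,"tz":0,"roll":0,"grip":0.2},{"tx":60,"ty":20,"tz":0,"roll":0,"grip":0.2},{"tx":90,"ty":30,"tz":0,"roll":0,"grip":0.2},{"tx":120,"ty":42,"tz":0,"roll":0,"grip":0.2},{"tx":138,"ty":50,"tz":-20,"roll":0,"grip":0.2},{"tx":138,"ty":50,"tz":-50,"roll":0,"grip":0.2},{"tx":138,"ty":50,"tz":-80,"roll":0,"grip":0.2},{"tx":138,"ty":50,"tz":-120,"roll":0,"grip":0.2},{"tx":138,"ty":50,"tz":-140,"roll":0,"grip":0.2},{"tx":138,"ty":50,"tz":-140,"roll":0,"grip":0.2}]'
python3 - <<'E'
from h import *
S=imaging.snapshot("scene");T=imaging.snapshot("top");W=imaging.snapshot("wrist")
crop(S,260,130,180,150,4,"pics/s5.png");cv2.imwrite("pics/w5.png",W["img"][:,:,::-1])
print(state()["tool_pos"],state()["tcp_rot"],state()["wrist_force"],state()["gripper_width"])
E
```

```text
time_s: 8.65
tool_pos: [0.5789, 0.0731, 0.1359]
tcp_rot: [-3.138, -0.001, 1.911]
wrist_force: [0.3, 0.4, -0.4]
gripper_width: 0.0567
[0.5810884  0.07294425 0.13929196] [3.13880445e+00 1.19990844e-03 1.91093902e+00] [-0.77874774  0.00834641 -0.47904225] 0.056350584355344166
```

View pics/s5.png

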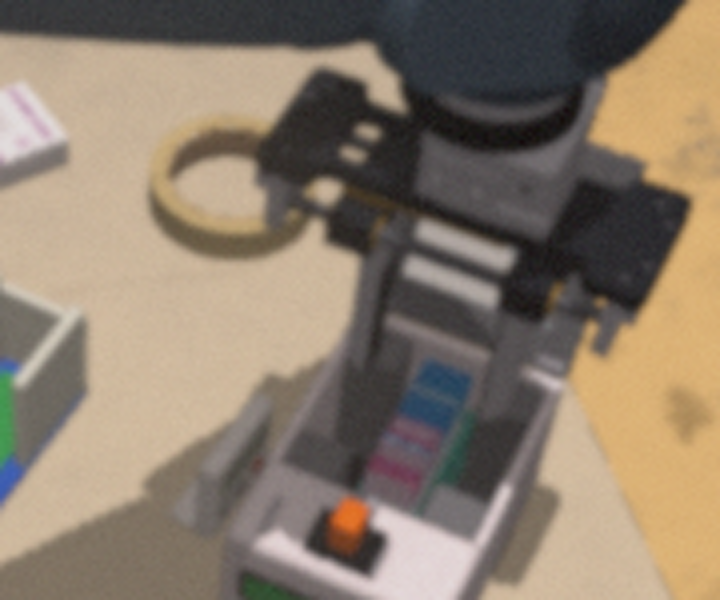

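View pics/w5.png

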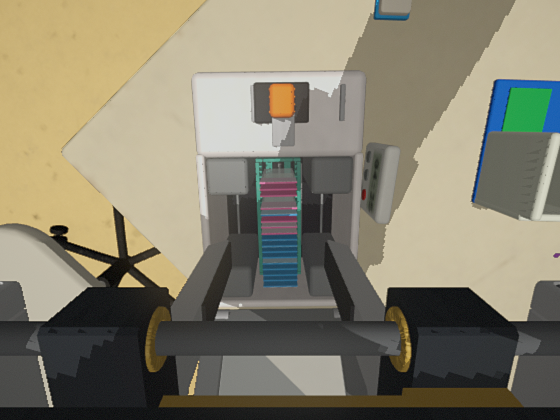

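The wrist view shows the rack (midline at about column 279) centred between the fingertips (232 and 325). I'll re-read the state, then descend.

```bash
python3 - <<'E'
from h import *
for i in range(2):
    print(state()["tool_pos"],state()["time_s"]); imaging.snapshot("top")
E
python3 -m jog '[{"tx":0,"ty":0,"tz":-10,"roll":0,"grip":0.2},{"tx":0,"ty":0,"tz":-20,"roll":0,"grip":0.2},{"tx":0,"ty":0,"tz":-30,"roll":0,"grip":0.2},{"tx":0,"ty":0,"tz":-40,"roll":0,"grip":0.2},{"tx":0,"ty":0,"tz":-50,"roll":0,"grip":0.2},{"tx":0,"ty":0,"tz":-58,"roll":0,"grip":0.2},{"tx":0,"ty":0,"tz":-64,"roll":0,"grip":0.2},{"tx":0,"ty":0,"tz":-66,"roll":0,"grip":0.2},{"tx":0,"ty":0,"tz":-66,"roll":0,"grip":0.2},{"tx":0,"ty":0,"tz":-66,"roll":0,"grip":0.2}]'
python3 - <<'E'
from h import *
S=imaging.snapshot("scene");T=imaging.snapshot("top");W=imaging.snapshot("wrist")
crop(S,260,130,180,150,4,"pics/s6.png");cv2.imwrite("pics/w6.png",W["img"][:,:,::-1])
print(state()["tool_pos"],state()["tcp_rot"],state()["wrist_force"],state()["gripper_width"])
E
```

```text
[0.5810884  0.07294425 0.13929196] 8.8
[0.5811045  0.07295902 0.13938911] 8.85
time_s: 10.15
tool_pos: [0.5802, 0.073, 0.0719]
tcp_rot: [3.141, 0.0, 1.911]
wrist_force: [0.4, -0.1, -0.9]
gripper_width: 0.056
[0.58003832 0.07302961 0.07175559] [3.14109655e+00 2.21069656e-04 1.91099634e+00] [-0.16426935  0.1341128   0.957979  ] 0.056313134580514526
```

View pics/s6.png

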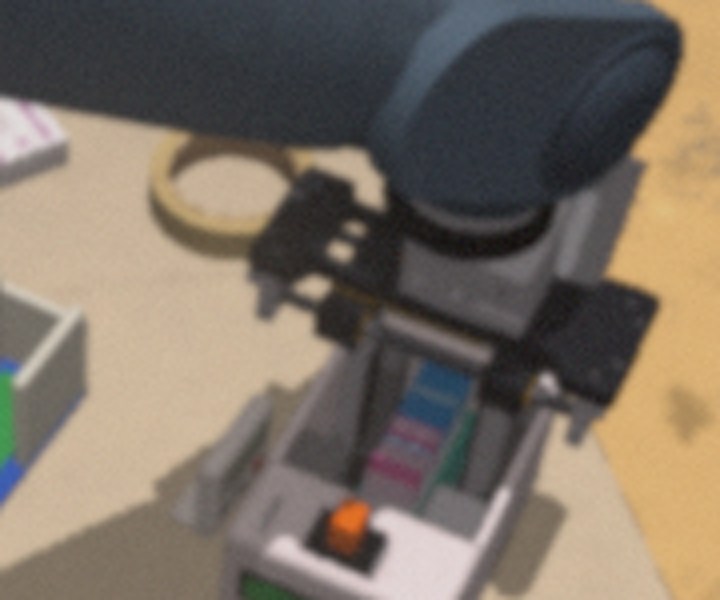

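View pics/w6.png

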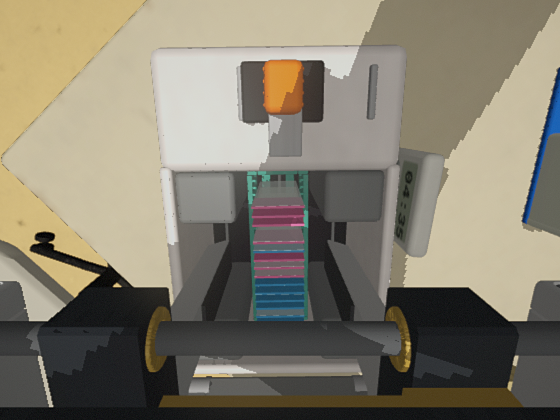

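The fingers straddle the slides with no contact. I'll go 2 mm lower, close at 30 N, then lift.

```bash
python3 -m jog '[{"tx":-1,"ty":0,"tz":-2,"roll":0,"grip":0},{"tx":-1,"ty":0,"tz":-2,"roll":0,"grip":-0.3},{"tx":-1,"ty":0,"tz":-2,"roll":0,"grip":-0.6},{"tx":-1,"ty":0,"tz":-2,"roll":0,"grip":-1},{"tx":-1,"ty":0,"tz":-2,"roll":0,"grip":-1},{"tx":-1,"ty":0,"tz":-2,"roll":0,"grip":-1},{"tx":-1,"ty":0,"tz":-2,"roll":0,"grip":-1},{"tx":-1,"ty":0,"tz":-2,"roll":0,"grip":-1},{"tx":-1,"ty":0,"tz":3,"roll":0,"grip":-1},{"tx":-1,"ty":0,"tz":8,"roll":0,"grip":-1}]' 30
python3 -m jog '[{"tx":0,"ty":0,"tz":10,"roll":0,"grip":-1},{"tx":0,"ty":0,"tz":20,"roll":0,"grip":-1},{"tx":0,"ty":0,"tz":30,"roll":0,"grip":-1},{"tx":0,"ty":0,"tz":42,"roll":0,"grip":-1},{"tx":0,"ty":0,"tz":55,"roll":0,"grip":-1},{"tx":0,"ty":0,"tz":70,"roll":0,"grip":-1},{"tx":0,"ty":0,"tz":85,"roll":0,"grip":-1},{"tx":0,"ty":0,"tz":100,"roll":0,"grip":-1},{"tx":0,"ty":0,"tz":110,"roll":0,"grip":-1},{"tx":0,"ty":0,"tz":110,"roll":0,"grip":-1}]'
python3 - <<'E'
from h import *
S=imaging.snapshot("scene");W=imaging.snapshot("wrist")
crop(S,230,110,200,150,4,"pics/s7.png");cv2.imwrite("pics/w7.png",W["img"][:,:,::-1])
print(state()["tool_pos"],state()["tcp_rot"],state()["wrist_force"],state()["gripper_width"])
E
```

```text
time_s: 11.55
tool_pos: [0.5787, 0.073, 0.0796]
tcp_rot: [-3.141, -0.0, 1.911]
wrist_force: [0.2, 0.4, -1.3]
gripper_width: 0.0257
time_s: 12.8
tool_pos: [0.5794, 0.073, 0.1905]
tcp_rot: [3.14, 0.001, 1.911]
wrist_force: [1.3, 0.0, -2.5]
gripper_width: 0.026
[0.57855183 0.0730139  0.18900239] [-3.14080677e+00 -2.95354997e-04  1.91098801e+00] [-0.55832915 -0.25371839 -1.90059252] 0.026056342827654844
```

View pics/s7.png

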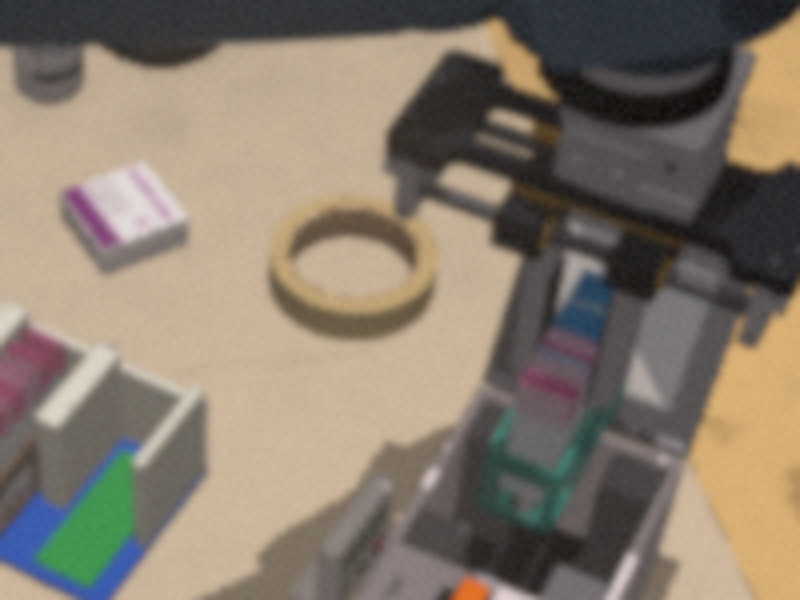

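View pics/w7.png

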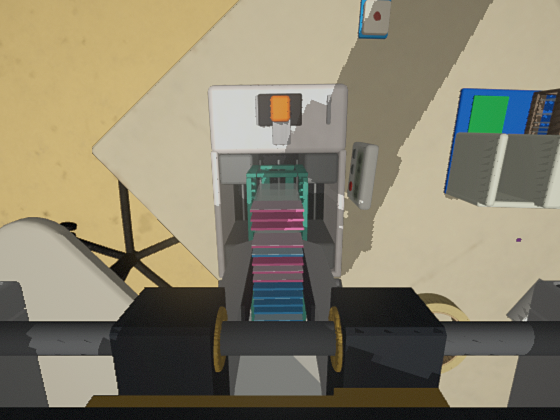

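The rack is held level at 26 mm opening and is clear of the chamber. I'll carry it to a clear patch near (0.569, 0.222), which is more than 15 mm from the stand, tape and timer.

```bash
python3 -m jog '[{"tx":-1,"ty":10,"tz":0,"roll":0,"grip":-1},{"tx":-2,"ty":25,"tz":0,"roll":0,"grip":-1},{"tx":-3,"ty":45,"tz":0,"roll":0,"grip":-1},{"tx":-4,"ty":65,"tz":0,"roll":0,"grip":-1},{"tx":-6,"ty":85,"tz":0,"roll":0,"grip":-1},{"tx":-7,"ty":105,"tz":0,"roll":0,"grip":-1},{"tx":-8,"ty":125,"tz":0,"roll":0,"grip":-1},{"tx":-9,"ty":140,"tz":0,"roll":0,"grip":-1},{"tx":-10,"ty":149,"tz":-5,"roll":0,"grip":-1},{"tx":-10,"ty":149,"tz":-15,"roll":0,"grip":-1}]'
python3 -m jog '[{"tx":0,"ty":0,"tz":-15,"roll":0,"grip":-1},{"tx":0,"ty":0,"tz":-30,"roll":0,"grip":-1},{"tx":0,"ty":0,"tz":-45,"roll":0,"grip":-1},{"tx":0,"ty":0,"tz":-60,"roll":0,"grip":-1},{"tx":0,"ty":0,"tz":-75,"roll":0,"grip":-1},{"tx":0,"ty":0,"tz":-85,"roll":0,"grip":-1},{"tx":0,"ty":0,"tz":-92,"roll":0,"grip":-1},{"tx":0,"ty":0,"tz":-98,"roll":0,"grip":-1},{"tx":0,"ty":0,"tz":-98,"roll":0,"grip":-1},{"tx":0,"ty":0,"tz":-98,"roll":0,"grip":-1}]'
python3 - <<'E'
from h import *
S=imaging.snapshot("scene");W=imaging.snapshot("wrist")
crop(S,180,110,230,170,3.4,"pics/s8.png");cv2.imwrite("pics/w8.png",W["img"][:,:,::-1])
print(state()["tool_pos"],state()["tcp_rot"],state()["wrist_force"],state()["gripper_width"])
E
```

```text
time_s: 14.15
tool_pos: [0.569, 0.2225, 0.1742]
tcp_rot: [3.141, 0.0, 1.912]
wrist_force: [-0.6, 0.6, -2.4]
gripper_width: 0.0256
time_s: 15.4
tool_pos: [0.5692, 0.2221, 0.0769]
tcp_rot: [3.141, 0.0, 1.911]
wrist_force: [0.5, 0.1, -1.4]
gripper_width: 0.0257
[0.56921504 0.22209842 0.07699596] [3.14062321e+00 1.37461019e-04 1.91095459e+00] [-0.41188171  0.60287416 -1.14270722] 0.02576298983765087
```

View pics/s8.png

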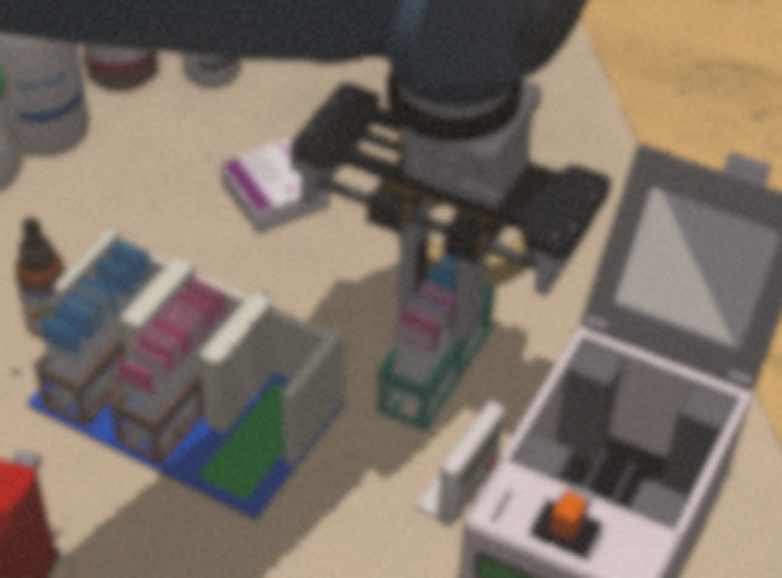

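View pics/w8.png

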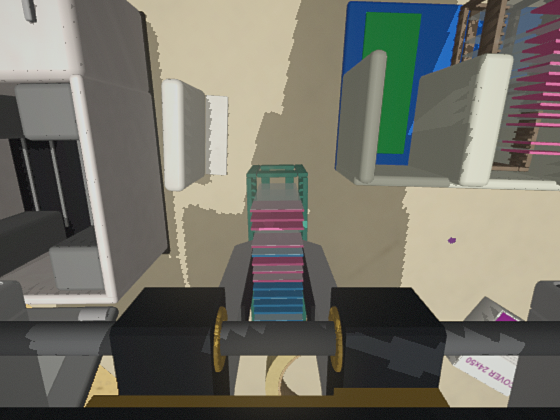

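The rack hangs upright, clear of the stand and timer. I'll lower it about 11 mm, checking contact, then open.

```bash
python3 -m jog '[{"tx":0,"ty":0,"tz":-4,"roll":0,"grip":-1},{"tx":0,"ty":0,"tz":-8,"roll":0,"grip":-1},{"tx":0,"ty":0,"tz":-10,"roll":0,"grip":-1},{"tx":0,"ty":0,"tz":-11,"roll":0,"grip":-1},{"tx":0,"ty":0,"tz":-12,"roll":0,"grip":-1},{"tx":0,"ty":0,"tz":-12,"roll":0,"grip":-1},{"tx":0,"ty":0,"tz":-12,"roll":0,"grip":-1},{"tx":0,"ty":0,"tz":-12,"roll":0,"grip":-1},{"tx":0,"ty":0,"tz":-12,"roll":0,"grip":-1},{"tx":0,"ty":0,"tz":-12,"roll":0,"grip":-1}]'
python3 -m jog '[{"tx":0,"ty":0,"tz":0,"roll":0,"grip":-0.4},{"tx":0,"ty":0,"tz":0,"roll":0,"grip":-0.2},{"tx":0,"ty":0,"tz":0,"roll":0,"grip":0},{"tx":0,"ty":0,"tz":0,"roll":0,"grip":0},{"tx":0,"ty":0,"tz":0,"roll":0,"grip":0},{"tx":0,"ty":0,"tz":0,"roll":0,"grip":0},{"tx":0,"ty":0,"tz":0,"roll":0,"grip":0},{"tx":0,"ty":0,"tz":0,"roll":0,"grip":0},{"tx":0,"ty":0,"tz":0,"roll":0,"grip":0},{"tx":0,"ty":0,"tz":0,"roll":0,"grip":0}]'
python3 - <<'E'
from h import *
S=imaging.snapshot("scene");W=imaging.snapshot("wrist")
crop(S,180,110,230,170,3.4,"pics/s9.png");cv2.imwrite("pics/w9.png",W["img"][:,:,::-1])
print(state()["tool_pos"],state()["tcp_rot"],state()["wrist_force"],state()["gripper_width"])
E
```

```text
time_s: 16.75
tool_pos: [0.5689, 0.222, 0.0645]
tcp_rot: [3.142, 0.0, 1.911]
wrist_force: [0.4, -0.6, -1.5]
gripper_width: 0.0258
time_s: 18.0
tool_pos: [0.5688, 0.222, 0.0645]
tcp_rot: [-3.142, -0.0, 1.911]
wrist_force: [0.2, 0.1, 0.7]
gripper_width: 0.0472
[0.56882735 0.22202525 0.0644256 ] [-3.14153131e+00 -1.75906551e-05  1.91093047e+00] [ 0.55870333 -0.01917289  0.06493482] 0.04711495316851456
```

View pics/s9.png

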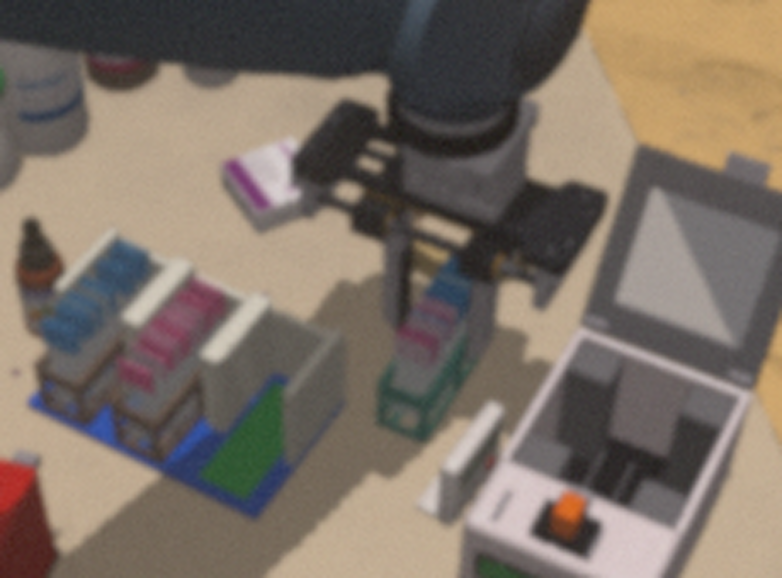

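View pics/w9.png

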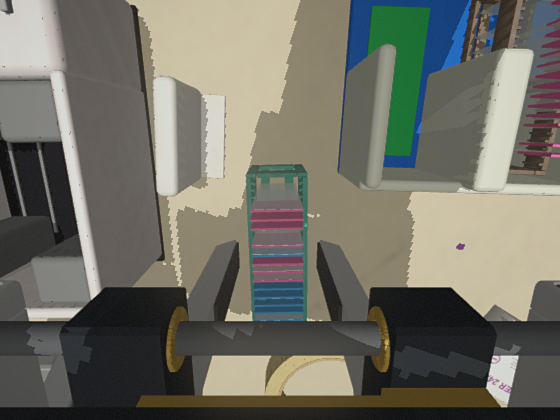

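The rack stands free and upright with both fingers off it at 47 mm opening. I'll check its near end in the wrist view.

Run:
```python
from h import *
W=imaging.snapshot("wrist"); tp=state()["tool_pos"]
c=np.array([np.cos(np.radians(19.5)),np.sin(np.radians(19.5))]);n=np.array([-c[1],c[0]])
for uv in((248,168),(306,168)):
    p=cast(W,uv,.044)[:2]-tp[:2]; print(p@c,p@n)
for uv in((251,320),(303,320)):
    p=cast(W,uv,.08)[:2]-tp[:2]; print(p@c,p@n)
# stand right wall outer back corner/ bay liner corners
for nme,uv,z in(("lin BL",(357,155),.008),("lin BR",(410,157),.008),("wall back out",(365,186),.077),("wall front",(383,47),.077)):
    p=cast(W,uv,z); print(nme,p)
```

```text
-0.05139998446365383 -0.01747570211120097
-0.051365362362575676 0.015813023172165815
0.023851572311996586 -0.014546711705830313
0.023878987859104406 0.012786621916418911
lin BL [0.49857516 0.25390409 0.008     ]
lin BR [0.48780082 0.28847553 0.008     ]
wall back out [0.51088028 0.24520256 0.077     ]
wall front [0.45289873 0.22835403 0.077     ]
```

The rack centre is 1.4 mm from the TCP and lined up with it, and two views put the bay spot at (0.4495, 0.2575) with yaw 17.4°. I'll take the front end 31 mm nearer the robot, at 50 N.

```bash
python3 -m jog '[{"tx":-6,"ty":-2,"tz":0,"roll":0,"grip":0},{"tx":-15,"ty":-5,"tz":0,"roll":0,"grip":0},{"tx":-24,"ty":-8,"tz":0,"roll":0,"grip":0},{"tx":-29,"ty":-10,"tz":0,"roll":0,"grip":0},{"tx":-29,"ty":-10,"tz":0,"roll":0,"grip":-0.2},{"tx":-29,"ty":-10,"tz":0,"roll":0,"grip":-0.5},{"tx":-29,"ty":-10,"tz":0,"roll":0,"grip":-1},{"tx":-29,"ty":-10,"tz":0,"roll":0,"grip":-1},{"tx":-29,"ty":-10,"tz":0,"roll":0,"grip":-1},{"tx":-29,"ty":-10,"tz":0,"roll":0,"grip":-1}]' 50
python3 -m jog '[{"tx":0,"ty":0,"tz":0,"roll":0,"grip":-1},{"tx":0,"ty":0,"tz":3,"roll":0,"grip":-1},{"tx":0,"ty":0,"tz":6,"roll":0,"grip":-1},{"tx":0,"ty":0,"tz":10,"roll":0,"grip":-1},{"tx":0,"ty":0,"tz":14,"roll":0,"grip":-1},{"tx":0,"ty":0,"tz":18,"roll":0,"grip":-1},{"tx":0,"ty":0,"tz":22,"roll":0,"grip":-1},{"tx":0,"ty":0,"tz":26,"roll":0,"grip":-1},{"tx":0,"ty":0,"tz":30,"roll":0,"grip":-1},{"tx":0,"ty":0,"tz":30,"roll":0,"grip":-1}]'
python3 - <<'E'
from h import *
S=imaging.snapshot("scene");W=imaging.snapshot("wrist")
crop(S,180,110,230,170,3.4,"pics/s10.png");cv2.imwrite("pics/w10.png",W["img"][:,:,::-1])
print(state()["tool_pos"],state()["tcp_rot"],state()["wrist_force"],state()["wrist_torque"],state()["gripper_width"])
E
```

```text
time_s: 19.4
tool_pos: [0.5401, 0.212, 0.0646]
tcp_rot: [3.141, 0.0, 1.911]
wrist_force: [1.2, -0.7, 0.5]
gripper_width: 0.0256
time_s: 20.65
tool_pos: [0.5402, 0.2121, 0.0949]
tcp_rot: [3.141, 0.0, 1.911]
wrist_force: [1.1, 0.7, -1.8]
gripper_width: 0.0259
[0.53977785 0.2120062  0.09439301] [-3.14143811e+00 -4.12094115e-06  1.91098067e+00] [-0.18837764  0.1314915  -1.43593576] [ 0.07083755  0.06733003 -0.05549674] 0.02551589694837199
```

View pics/s10.png

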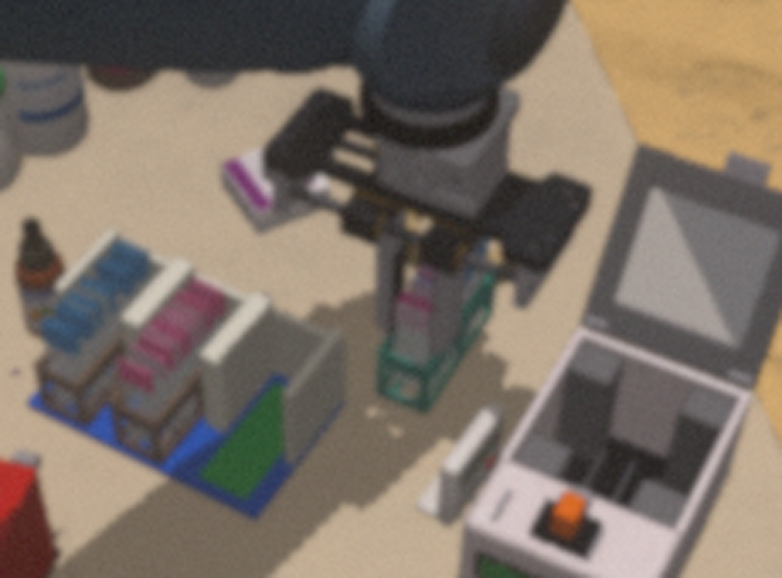

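View pics/w10.png

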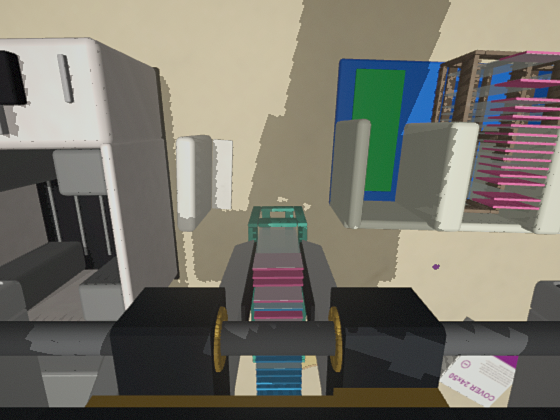

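It is lifted by its end and still looks level. I'll raise it further and move over the bay.

```bash
python3 -m jog '[{"tx":0,"ty":0,"tz":10,"roll":0,"grip":-1},{"tx":0,"ty":0,"tz":22,"roll":0,"grip":-1},{"tx":0,"ty":0,"tz":36,"roll":0,"grip":-1},{"tx":0,"ty":0,"tz":50,"roll":0,"grip":-1},{"tx":0,"ty":0,"tz":64,"roll":0,"grip":-1},{"tx":0,"ty":0,"tz":78,"roll":0,"grip":-1},{"tx":0,"ty":0,"tz":88,"roll":0,"grip":-1},{"tx":-5,"ty":2,"tz":90,"roll":0,"grip":-1},{"tx":-15,"ty":5,"tz":90,"roll":0,"grip":-1},{"tx":-28,"ty":9,"tz":90,"roll":0,"grip":-1}]'
python3 -m jog '[{"tx":-14,"ty":4,"tz":0,"roll":0,"grip":-1},{"tx":-28,"ty":8,"tz":0,"roll":-0.5,"grip":-1},{"tx":-42,"ty":12,"tz":0,"roll":-1,"grip":-1},{"tx":-56,"ty":16,"tz":0,"roll":-1.5,"grip":-1},{"tx":-70,"ty":20,"tz":0,"roll":-2.1,"grip":-1},{"tx":-80,"ty":24,"tz":0,"roll":-2.1,"grip":-1},{"tx":-90,"ty":26,"tz":0,"roll":-2.1,"grip":-1},{"tx":-94,"ty":27,"tz":0,"roll":-2.1,"grip":-1},{"tx":-94,"ty":27,"tz":0,"roll":-2.1,"grip":-1},{"tx":-94,"ty":27,"tz":0,"roll":-2.1,"grip":-1}]'
python3 - <<'E'
from h import *
S=imaging.snapshot("scene");W=imaging.snapshot("wrist");T=imaging.snapshot("top")
crop(S,150,100,230,170,3.4,"pics/s11.png");cv2.imwrite("pics/w11.png",W["img"][:,:,::-1]);crop(T,180,130,200,150,4,"pics/t11.png")
print(state()["tool_pos"],state()["tcp_rot"],state()["wrist_force"],state()["gripper_width"])
E
```

```text
time_s: 22.0
tool_pos: [0.5105, 0.2212, 0.1837]
tcp_rot: [-3.14, -0.0, 1.911]
wrist_force: [-0.1, 0.6, -2.6]
gripper_width: 0.0256
time_s: 23.25
tool_pos: [0.4182, 0.2479, 0.1845]
tcp_rot: [3.141, 0.0, 1.874]
wrist_force: [1.6, -0.8, -2.1]
gripper_width: 0.0259
[0.41809175 0.24792868 0.18445468] [-3.14157325e+00  4.80618023e-05  1.87397750e+00] [-0.23973543  0.0364036  -1.92530265] 0.025388732792286466
```

View pics/s11.png

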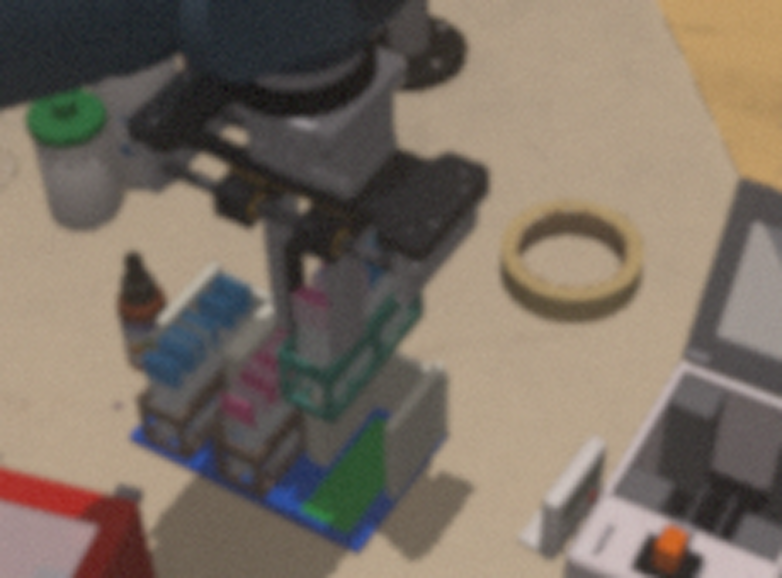

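View pics/w11.png

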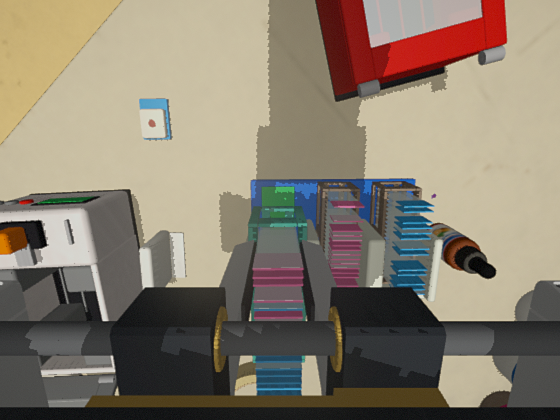

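View pics/t11.png

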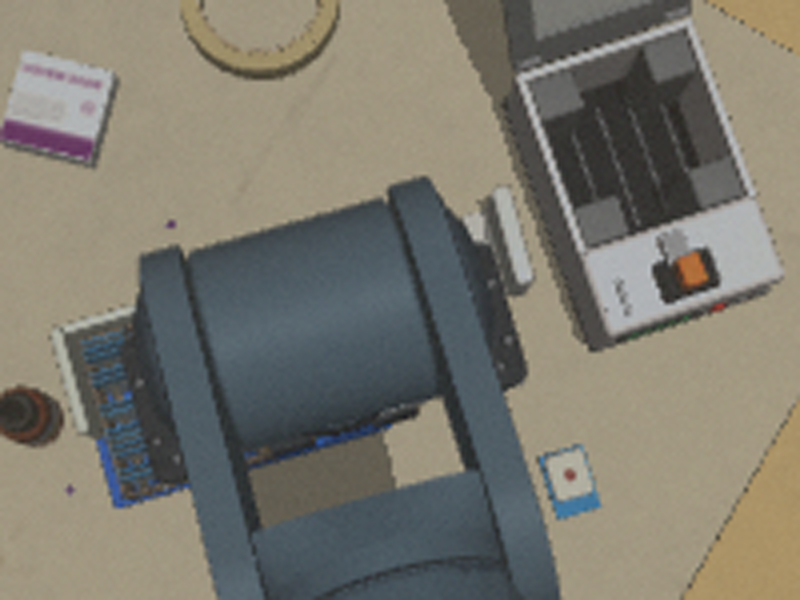

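In the wrist view the rack end (columns 249–308) covers the bay, and the liner's front shows at columns 261–296, row 188. I'll check the offset in the bay axes.

Run:
```python
from b import *
W=imaging.snapshot("wrist"); st=state(); tp=st["tool_pos"]; y=st["tcp_rot"][2]-np.pi/2
c=np.array([np.cos(y),np.sin(y)]);n=np.array([-c[1],c[0]])
g=blob(W,(45,120,60),(70,255,255),(240,180,70,40)); p=g[3]; print(g[1],p.min(0),p.max(0))
for v in range(188,204,5):
    r=p[p[:,1]==v][:,0]
    if len(r): print(v,r.min(),r.max(),[ (cast(W,(u,v),.008)[:2]-tp[:2])@np.c_[c,n] for u in(r.min()-.5,r.max()+.5)])
v0=p[:,1].min(); print("front edge x",(cast(W,(278,v0-.5),.008)[:2]-tp[:2])@c)
# stand front edge (blue, z~.004..) and parked racks fronts
spot=np.array([.4495,.2575])-tp[:2]; print("spot est",spot@c,spot@n)
crop(W,220,160,140,110,5,"pics/w11c.png")
```

```text
504 [262. 187.] [293. 205.]
188 269.0 293.0 [array([-0.01002396, -0.01038216]), array([-0.00999991,  0.0166808 ])]
193 270.0 293.0 [array([-0.00450584, -0.0093409 ]), array([-0.00448268,  0.01674742])]
198 265.0 293.0 [array([ 0.00105248, -0.01484025]), array([0.00108055, 0.0168146 ])]
203 262.0 293.0 [array([ 0.0066593 , -0.01819342]), array([0.00669038, 0.01688233])]
front edge x -0.011661081873132478
spot est 0.03287907024707837 -0.0002543570145286085
```

View pics/w11c.png

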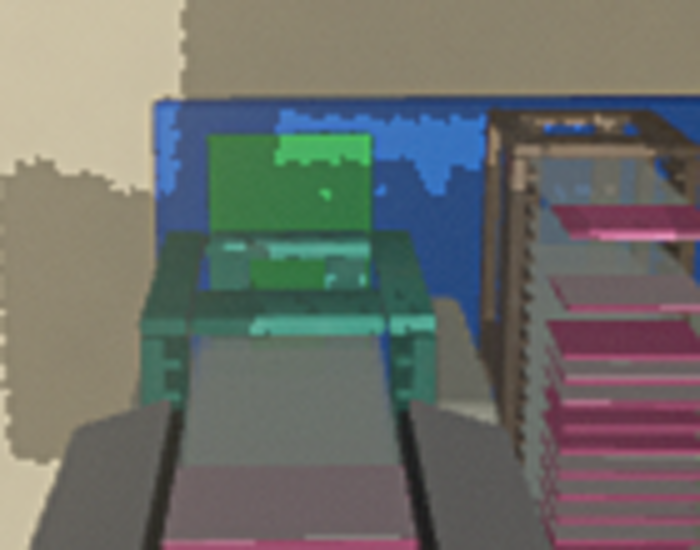

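The liner centre is 0.7 mm across and 33 mm ahead of the TCP, so the rack would land about 3.5 mm short of centre and nearly centred across. That fits, so I'll lower it.

```bash
python3 -m jog '[{"tx":0,"ty":0,"tz":-12,"roll":0,"grip":-1},{"tx":0,"ty":0,"tz":-24,"roll":0,"grip":-1},{"tx":0,"ty":0,"tz":-36,"roll":0,"grip":-1},{"tx":0,"ty":0,"tz":-46,"roll":0,"grip":-1},{"tx":0,"ty":0,"tz":-56,"roll":0,"grip":-1},{"tx":0,"ty":0,"tz":-66,"roll":0,"grip":-1},{"tx":0,"ty":0,"tz":-76,"roll":0,"grip":-1},{"tx":0,"ty":0,"tz":-86,"roll":0,"grip":-1},{"tx":0,"ty":0,"tz":-92,"roll":0,"grip":-1},{"tx":0,"ty":0,"tz":-92,"roll":0,"grip":-1}]'
python3 - <<'E'
from h import *
S=imaging.snapshot("scene");W=imaging.snapshot("wrist")
crop(S,150,100,230,170,3.4,"pics/s12.png");cv2.imwrite("pics/w12.png",W["img"][:,:,::-1])
print(state()["tool_pos"],state()["tcp_rot"],state()["wrist_force"],state()["gripper_width"])
E
```

```text
time_s: 24.7
tool_pos: [0.4175, 0.2479, 0.0919]
tcp_rot: [-3.141, 0.0, 1.874]
wrist_force: [-0.4, -0.2, -1.9]
gripper_width: 0.0255
[0.41809969 0.24809913 0.09269505] [3.14107006e+00 3.73692426e-05 1.87430488e+00] [ 0.1292939  -0.10331472 -1.95499225] 0.026121966867354095
```

View pics/s12.png

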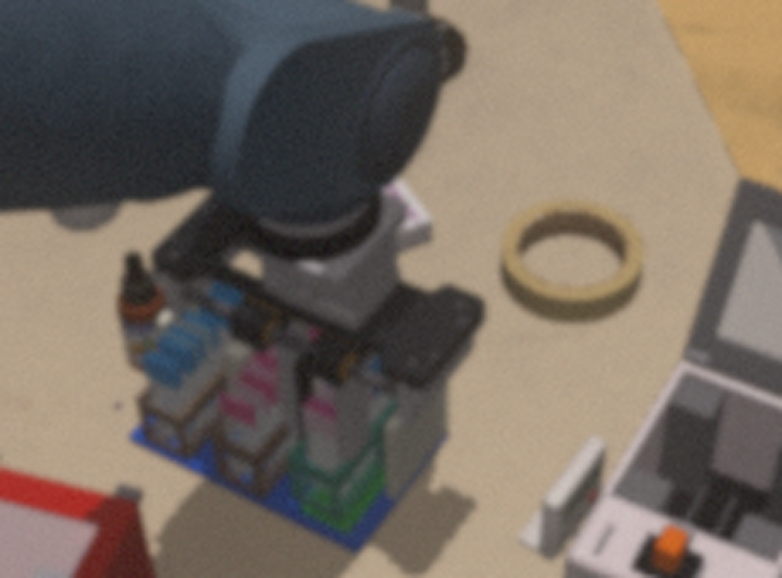

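View pics/w12.png

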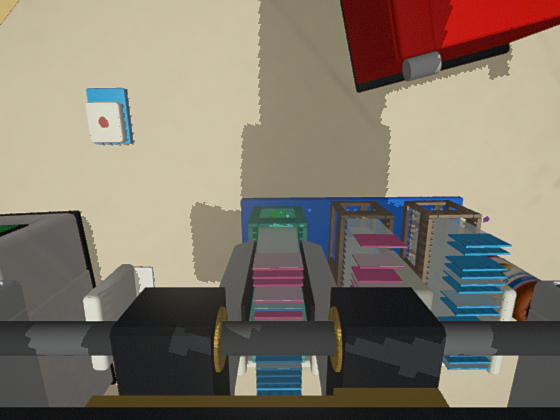

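The rack has entered between the walls without contact, with -1.95 N of load and 20 mm still to go. I'll lower it the rest of the way gently.

```bash
python3 -m jog '[{"tx":0,"ty":0,"tz":-5,"roll":0,"grip":-1},{"tx":0,"ty":0,"tz":-10,"roll":0,"grip":-1},{"tx":0,"ty":0,"tz":-14,"roll":0,"grip":-1},{"tx":0,"ty":0,"tz":-17,"roll":0,"grip":-1},{"tx":0,"ty":0,"tz":-19,"roll":0,"grip":-1},{"tx":0,"ty":0,"tz":-19.5,"roll":0,"grip":-1},{"tx":0,"ty":0,"tz":-20,"roll":0,"grip":-1},{"tx":0,"ty":0,"tz":-20,"roll":0,"grip":-1},{"tx":0,"ty":0,"tz":-20,"roll":0,"grip":-1},{"tx":0,"ty":0,"tz":-20,"roll":0,"grip":-1}]'
python3 - <<'E'
from h import *
S=imaging.snapshot("scene");W=imaging.snapshot("wrist")
crop(S,180,170,120,90,6,"pics/s13.png");crop(W,200,170,200,150,4,"pics/w13.png")
for i in range(3): print(state()["tool_pos"],state()["wrist_force"],state()["wrist_torque"]);imaging.snapshot("top")
E
```

```text
time_s: 26.05
tool_pos: [0.418, 0.2481, 0.0726]
tcp_rot: [3.141, -0.0, 1.874]
wrist_force: [0.2, 0.1, -0.5]
gripper_width: 0.0254
[0.41796281 0.24806056 0.07255765] [-0.38882765 -0.17170159 -1.6403427 ] [0.03889445 0.06155389 0.00991651]
[0.41795295 0.24805751 0.07255214] [ 0.12081354  0.21383128 -1.66330764] [ 0.01705522 -0.03110318  0.01733001]
[0.41796909 0.2480501  0.07256022] [-0.48649647 -0.56840702 -0.34885577] [ 0.08836373 -0.02382665 -0.00471539]
```

View pics/s13.png

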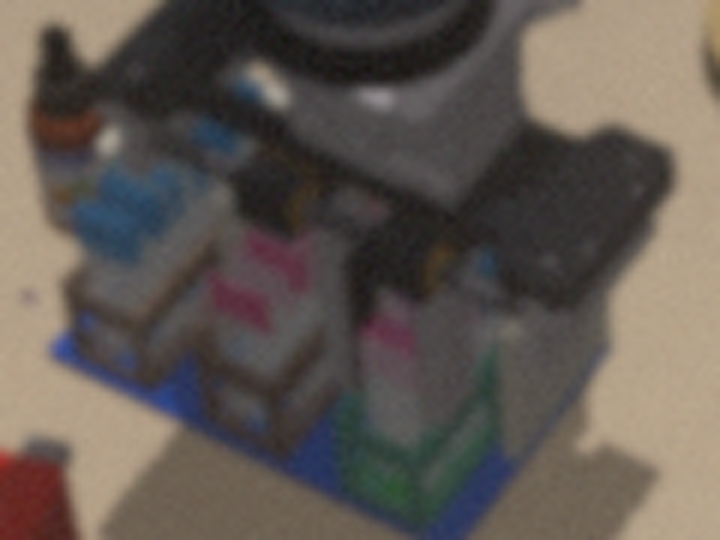

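View pics/w13.png

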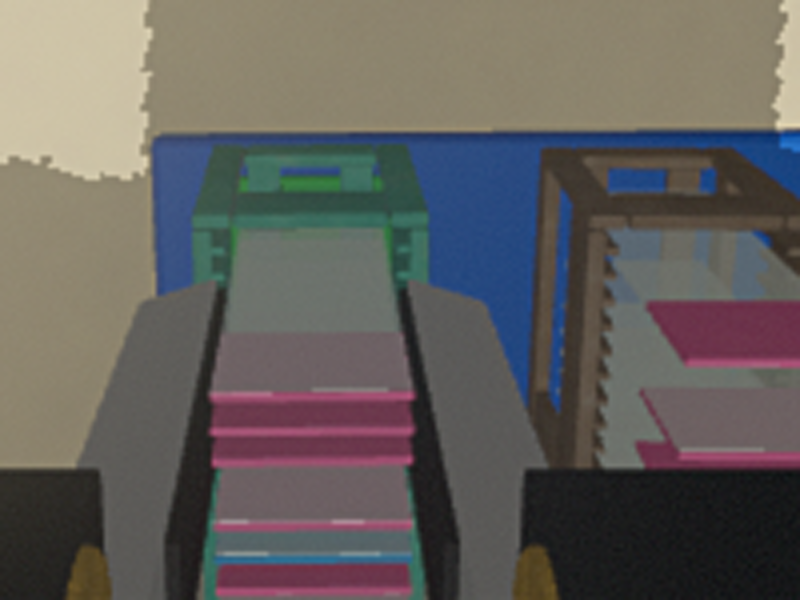

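The rack's front end is level with the parked rack's (row 148 against 150), and it is nearly seated. I'll lower 1 mm more, open to only about 40 mm, and rise.

```bash
python3 -m jog '[{"tx":0,"ty":0,"tz":-1,"roll":0,"grip":-1},{"tx":0,"ty":0,"tz":-1,"roll":0,"grip":-1},{"tx":0,"ty":0,"tz":-1,"roll":0,"grip":-0.42},{"tx":0,"ty":0,"tz":-1,"roll":0,"grip":-0.35},{"tx":0,"ty":0,"tz":-1,"roll":0,"grip":-0.25},{"tx":0,"ty":0,"tz":-1,"roll":0,"grip":-0.15},{"tx":0,"ty":0,"tz":-1,"roll":0,"grip":-0.15},{"tx":0,"ty":0,"tz":-1,"roll":0,"grip":-0.15},{"tx":0,"ty":0,"tz":-1,"roll":0,"grip":-0.15},{"tx":0,"ty":0,"tz":-1,"roll":0,"grip":-0.15}]'
python3 - <<'E'
from h import *
W=imaging.snapshot("wrist")
crop(W,200,170,200,150,4,"pics/w14.png")
print(state()["tool_pos"],state()["wrist_force"],state()["gripper_width"])
E
```

```text
time_s: 27.55
tool_pos: [0.4178, 0.248, 0.0714]
tcp_rot: [3.142, 0.0, 1.874]
wrist_force: [-0.0, -0.1, 0.5]
gripper_width: 0.0403
[0.41788204 0.24802267 0.07147264] [-0.08053809  0.35026179  0.21455892] 0.04034190800035336
```

View pics/w14.png

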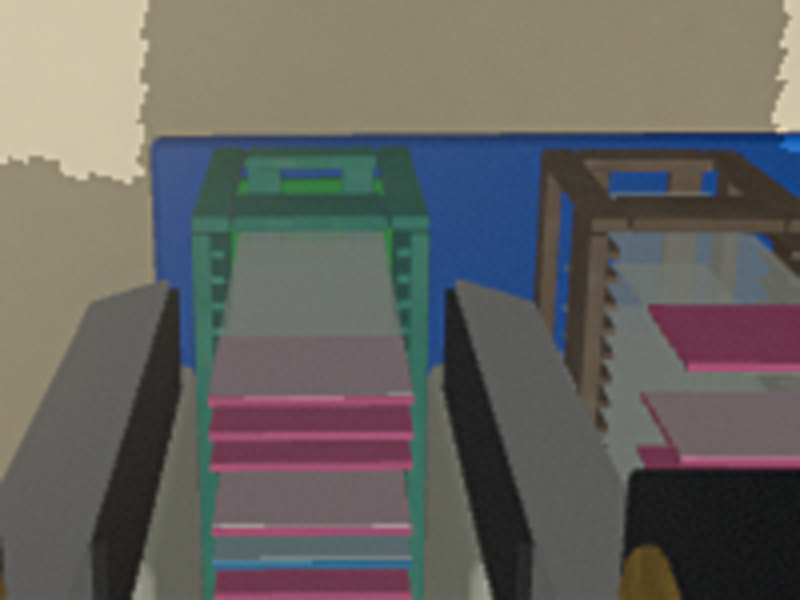

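The fingers are clear on both sides. I'll rise and then back off toward the robot.

```bash
python3 -m jog '[{"tx":0,"ty":0,"tz":5,"roll":0,"grip":-0.15},{"tx":0,"ty":0,"tz":15,"roll":0,"grip":-0.15},{"tx":0,"ty":0,"tz":30,"roll":0,"grip":-0.15},{"tx":0,"ty":0,"tz":50,"roll":0,"grip":-0.15},{"tx":0,"ty":0,"tz":75,"roll":0,"grip":-0.15},{"tx":0,"ty":0,"tz":105,"roll":0,"grip":-0.15},{"tx":0,"ty":0,"tz":135,"roll":0,"grip":-0.15},{"tx":0,"ty":0,"tz":165,"roll":0,"grip":-0.15},{"tx":0,"ty":0,"tz":190,"roll":0,"grip":-0.15},{"tx":0,"ty":0,"tz":200,"roll":0,"grip":-0.15}]'
python3 -m jog '[{"tx":0,"ty":30,"tz":10,"roll":0,"grip":-0.15},{"tx":-10,"ty":70,"tz":20,"roll":0,"grip":-0.15},{"tx":-30,"ty":110,"tz":20,"roll":0,"grip":-0.15},{"tx":-60,"ty":150,"tz":20,"roll":0,"grip":-0.15},{"tx":-90,"ty":190,"tz":20,"roll":0,"grip":-0.15},{"tx":-120,"ty":220,"tz":20,"roll":0,"grip":-0.15},{"tx":-140,"ty":240,"tz":20,"roll":0,"grip":-0.15},{"tx":-150,"ty":250,"tz":20,"roll":0,"grip":-0.15},{"tx":-150,"ty":250,"tz":20,"roll":0,"grip":-0.15},{"tx":-150,"ty":250,"tz":20,"roll":0,"grip":-0.15}]'
python3 - <<'E'
from h import *
S=imaging.snapshot("scene");T=imaging.snapshot("top")
crop(S,180,130,230,170,3.4,"pics/s15.png");crop(T,180,110,200,150,4,"pics/t15.png")
print(state()["tool_pos"],state()["wrist_force"])
E
```

```text
time_s: 28.85
tool_pos: [0.4185, 0.2483, 0.2742]
tcp_rot: [3.138, -0.0, 1.874]
wrist_force: [-0.6, 0.1, -0.6]
gripper_width: 0.04
time_s: 30.1
tool_pos: [0.2685, 0.4974, 0.2914]
tcp_rot: [-3.142, 0.0, 1.873]
wrist_force: [-0.1, -0.4, -0.7]
gripper_width: 0.04
[0.26863671 0.49743036 0.29145909] [0.32194868 0.72044848 0.30140101]
```

View pics/s15.png

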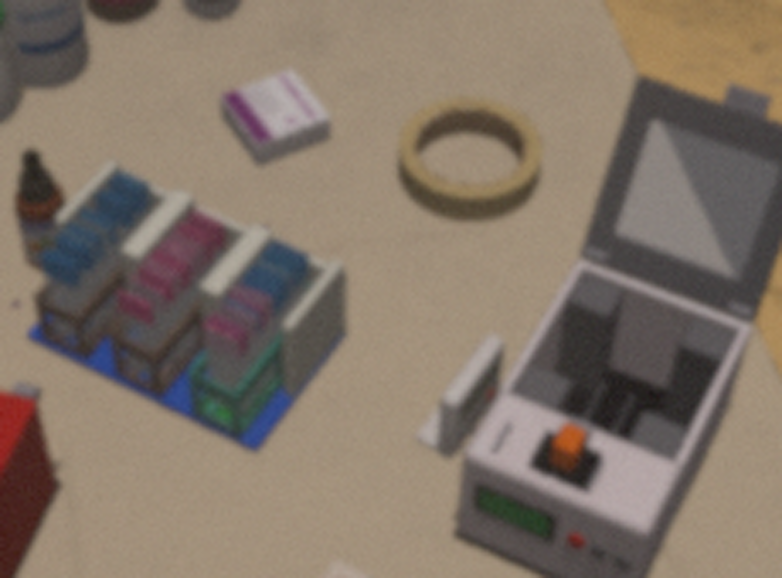

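View pics/t15.png

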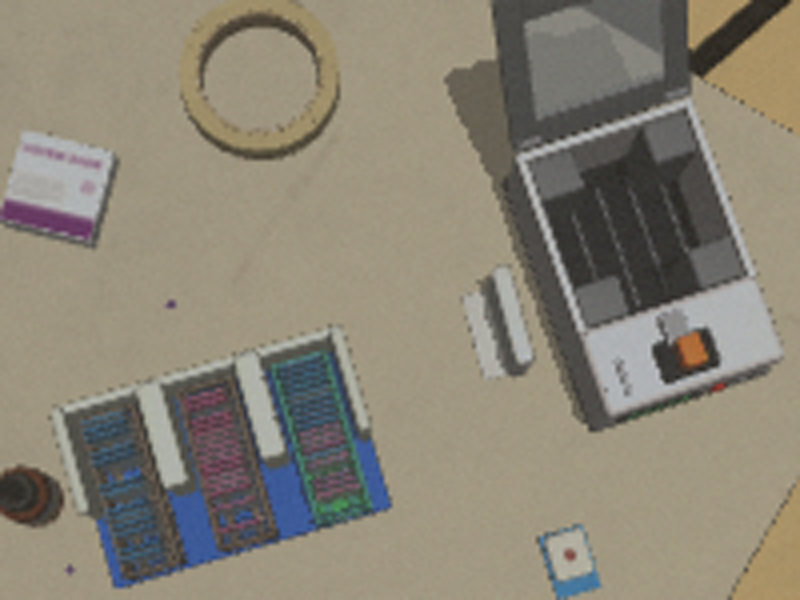

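The rack sits in the bay like its neighbours, with the cover open and everything else in place. I'll make one numeric check.

Run:
```python
from h import *
T=imaging.snapshot("top")
f=lambda u,v:(180+u/4,110+v/4)
P=np.array([cast(T,f(*p),.052)[:2] for p in((317,527),(372,511),(325,350),(271,366))]); m=P.mean(0)
c=np.array([np.cos(np.radians(17.4)),np.sin(np.radians(17.4))]);n=np.array([-c[1],c[0]])
d=m-[.4495,.2575]; print(P,m,"x",d@c,"y",d@n)
e=(P[2]+P[3]-P[0]-P[1]); print(np.degrees(np.arctan2(e[1],e[0])),np.linalg.norm(e)/2)
```

```text
[[0.3919933  0.25699974]
 [0.40236297 0.22437354]
 [0.49903021 0.25517652]
 [0.4884557  0.28750102]] [0.44546054 0.2560127 ] x -0.0042993750392370435 y -0.00021127522733921345
17.610763348590293 0.10131296982342144
```

The rack is 4.3 mm short of centre along the bay and 0.2 mm off across it, both within tolerance. Its yaw is 17.6° against the bay's 17.4°. I'm handing in.

```bash
python3 -c "
from plant import hand_in; print(hand_in())"
```

```text
the job is handed in; nothing more can be done
None
```

I slid the latch and the cover sprang open. I then lifted the rack out by its middle, stood it on clear bench and let go. I took it again by its front end, set it in the green-lined bay and handed the job in, with about 30 s of the 72 s on the robot's clock.

**Last checks:** The last top view, checked numerically, put the rack 4 mm short of the liner's centre along the bay (limit 12 mm) and 0.2 mm off across it (limit 10 mm). Its axis was within 0.3° of the bay's. In the last pictures the rack stood upright, the cover was open and the arm was clear of everything. I saw no movement of the parked racks or the other things on the bench, but I did not measure their positions.

**Disagreements:** The knob's height came out between 103 and 113 mm depending on the camera pair, so I checked it from the wrist camera before pushing. The latch push ended at about 8 N against the stop, above the 2 to 4 N needed. The TCP reading was 2 to 3 mm off the reading at the end of the move once above the well, and I corrected part of that before gripping. One move was refused because its rows left out the turn value. Nothing moved, and I sent it again.

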